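# Find the ball case that rattles and hold it out over the tray

## Task

Each of the three closed aluminium cases in the grey rack holds a steel test ball, and in one of them the ball has come out of its clamp. Lift the cases out and shake them or tip them end to end until you feel which one has the ball running loose against its ends, put every case that stays quiet back into its own bay, and leave the other things on the bench alone. Finish holding the rattling case still, level and lid up, over the middle of the steel inspection tray, about 20 cm above the bench, so that it can be opened there: do not put it down or let go.

Things in the scene. Friction and masses are not known exactly. Their poses are not given: they have to be found in the camera images.
- case_1_center (a point): centre of one of three closed aluminium cases that look exactly alike: 150 mm long (own x), 46 mm wide (own y), 46 mm high (own z, up); this point is half-way along, across and up. Own x and y lie along the rack's. Latches and hinges stand under 3 mm off the long sides, 32 to 58 mm from the middle; the middle is plain: grip there, across the 46 mm. 0.32 to 0.5 kg with contents
- case_2_center (a point): centre of the second case, the same outside as the first. What the cases hold: a steel ball of 34 mm, 0.16 kg. Clamped, it sits fast in padding 45 mm from the middle towards one end. Come loose, it rolls freely up to 54 mm either way from the middle when the case is tipped lengthwise by 0.2 rad or more, or shaken: the balance in the hand then shifts
- case_3_center (a point): centre of the third case, the same outside as the first. Any of the three, in any bay, may be the one with the loose ball; their weights differ and do not tell
- rack: fixed grey plastic board, 196 mm (own x) by 336 mm (own y) by 18 mm high, origin at the centre of its underside. Three pockets at -104, 0 and +104 mm along own y, each 159 mm (x) by 55 mm (y), 12 mm deep, floor 6 mm above the bench; a case lies in each along own x, its top 52 mm above the bench
- tray: fixed open steel tray with a grey mat, 170 mm (own x) by 230 mm (own y), rim 25 mm high, origin at the centre of its underside on the bench
- amber_bottle: bystander, not to be disturbed: amber glass bottle with black cap, 60 mm diameter, 118 mm tall, origin at the centre of its underside
- beaker: bystander, not to be disturbed: small empty glass beaker, 56 mm diameter, 70 mm tall, origin at the centre of its underside
- tape_roll: bystander, not to be disturbed: roll of tape lying flat, 66 mm diameter, 18 mm high, origin at the centre of its underside
- weight_2: bystander, not to be disturbed: brass weight with a knob standing between rack and tray, 30 mm diameter, 30 mm tall, origin at the centre of its underside
- weight_1: bystander, not to be disturbed: larger brass weight with a knob, 38 mm diameter, 38 mm tall, origin at the centre of its underside

How it is judged:
On the way:
1. the case with the loose ball has been lifted clear of the rack and shaken or tipped until its ball ran to an end (((distance between ball_c0 and case_1_center below 0.065 m and height (world z) of case_1_center above 0.08 m and (x of ball_c0 in the frame of case_1 above 0.035 m or x of ball_c0 in the frame of case_1 below -0.035 m)) or (distance between ball_c0 and case_2_center below 0.065 m and height (world z) of case_2_center above 0.08 m and (x of ball_c0 in the frame of case_2 above 0.035 m or x of ball_c0 in the frame of case_2 below -0.035 m)) or (distance between ball_c0 and case_3_center below 0.065 m and height (world z) of case_3_center above 0.08 m and (x of ball_c0 in the frame of case_3 above 0.035 m or x of ball_c0 in the frame of case_3 below -0.035 m)))), for 0.05 s.
At the end, for the whole second after the job is handed in: The case with the loose ball is gripped and still, level (within 0.2 rad), its centre 120 to 320 mm above the bench and within 70 mm of the tray's centre seen from above; the two other cases are released and at rest in their own bays, within 15 mm of where they started (((distance between ball_c0 and case_1_center below 0.065 m and height (world z) of case_1_center between 0.12 and 0.32 m and horizontal distance between case_1_center and tray below 0.07 m and angle between case_1_center's own z axis and vertical below 0.2 rad and linear speed of each of case_1, case_2, case_3 below 0.03 m/s and contact force between case_1 and the fingers above 2 N and distance of each of case_2_center, case_3_center from where it was at the start of the episode below 0.015 m and contact force between each of case_2, case_3 and the fingers below 0.2 N) or (distance between ball_c0 and case_2_center below 0.065 m and height (world z) of case_2_center between 0.12 and 0.32 m and horizontal distance between case_2_center and tray below 0.07 m and angle between case_2_center's own z axis and vertical below 0.2 rad and linear speed of each of case_2, case_1, case_3 below 0.03 m/s and contact force between case_2 and the fingers above 2 N and distance of each of case_1_center, case_3_center from where it was at the start of the episode below 0.015 m and contact force between each of case_1, case_3 and the fingers below 0.2 N) or (distance between ball_c0 and case_3_center below 0.065 m and height (world z) of case_3_center between 0.12 and 0.32 m and horizontal distance between case_3_center and tray below 0.07 m and angle between case_3_center's own z axis and vertical below 0.2 rad and linear speed of each of case_3, case_1, case_2 below 0.03 m/s and contact force between case_3 and the fingers above 2 N and distance of each of case_1_center, case_2_center from where it was at the start of the episode below 0.015 m and contact force between each of case_1, case_2 and the fingers below 0.2 N))); the arm keeps its last pose, push and grip.
It fails at once if a bystander is pushed more than 30 mm (distance of any of amber_bottle, beaker, tape_roll, weight_2, weight_1 from where it was at the start of the episode above 0.03 m).
It also fails if it takes over 72 s, if anything falls off the work surface, if the arm or the gripper's body presses on something with over 40 N, if the wrist force passes 120 N, or if a joint passes its speed limit or range.

## Robot

A 7-joint arm with a two-finger parallel gripper is mounted at the origin on a cart in front of the work surface, level with it; the furniture and walls round the work are solid. World frame = base frame: x ahead of the robot, y to its left, z up, the work surface at z = 0. Lengths are in m, angles in rad, forces in N, time in s.
With the tool pointing down it reaches from about 0.425 to 0.975 m from the base axis. Payload 16.7 kg.
Tool frame: the origin (TCP) lies at the centre of the arm's flange, where the gripper is bolted on; the fingertips stand 173 mm ahead of it and the grasp point (between the pads) lies 155 mm ahead of it (robot.tips_ahead is the distance from the TCP to the fingertips, in m); z points along the fingers, y is the direction in which the jaws open and shut (so a half turn about z gives the same grasp; the last joint's range is limited). The gripper opens to 85 mm and grips with 20 to 120 N. Pads are 22 mm wide; open, the fingers measure 114 mm over their backs; the gripper's body (76 mm by 85 mm) begins 54 mm behind the grasp point. The pads swing forward as they close: fully open they stand 13 mm farther back than shut.
Start: joints at [-1.298, 0.426, 0.074, 1.606, -0.034, 1.111, -0.067], TCP at [0.277, 0.616, 0.405] pointing down, gripper open.
Joint ranges: [-2.85, 2.85], [-0.5, 2.14], [-1.23, 1.37], [0.21, 2.46], [-1.02, 4.16], [0.16, 2.05], [-2.73, 2.73]. Speed limits (rad/s): [1.89, 1.89, 2.39, 2.39, 3.01, 3.01, 3.01].

## Interface

Orientations are given as a rotation vector (axis times angle).
In Python, from plant import robot gives the robot as it stands.
- The arm moves only by the shell command python3 -m pendant 'ROWS' [OPENING] [FORCE]. ROWS is JSON, a list of rows, each a list of 6 numbers: the shift along the tool's x, y, z in mm, then the turn, a rotation vector about the tool's x, y, z in degrees. A call has 1 to 20 rows; each row is the pose to reach, as a shift and turn from the pose commanded when the call began, along the tool's axes at that moment; what a row does not reach only later rows make up. A row lasts 1/12 s, in which the tool goes at most 41.7 mm and 7.16 degrees, less where a joint would pass 70% of its speed; a pose out of reach is approached as far as the arm can. A call with a gripper value outside its range is refused whole. OPENING is the opening, from 0 (shut) to 1 (fully open), set as the call begins (- or left out, the last holds). The fingers move at their own pace and stop on an object; FORCE is the grip in N (left out, the last holds). Time passes only in rows, so rows that repeat a pose let the fingers close. It gives the time, the measured TCP pose, the force and the opening at its end, in the units of the state.
- robot.read_state(): the state, without advancing time (a new reading comes with each control period).
- robot.read_camera(name): name is "side" or "top" or "wrist"; returns a dict with "image" (400x640x3 uint8, red, green, blue), "depth" (400x640 float32, m along the optical axis (not along the pixel's ray), 0 where there is no reading), "camera_matrix" (3x3 intrinsics, pixels), "D" ([k1, k2, p1, p2, k3] as OpenCV has them; the pictures are not rectified), "R" (3x3) and "t" (3): a world point X has camera coordinates R X + t; the wrist camera has in their place "tool_from_camera" (4x4, takes a point from camera to tool coordinates, whose origin is the TCP and whose axes are the flange's). Camera axes: x right, y down, z forward; pixel columns grow to the right and rows downward; lengths in m; the calibration is good to about 2 mm. A picture is of the moment at which its call begins: read the wrist's pose just before it.
- robot.job_done(): hands the job in, once; it reports no verdict.
The state is a dict: "time": time; "joints": joint angles; "dq": joint speeds; "joint_efforts": joint torques, N m; "eef_pos": TCP position; "ee_rot": TCP orientation; "wrist_force": force on the tool from outside, world axes, zero at the start; "torque": the same for the moment, N m; "opening": opening from 0.0 (shut) to 1.0 (fully open).
Only numpy, scipy, OpenCV 4.12 (cv2) and the standard library are available. Lean on these libraries where they do the work, as an engineer would, in place of code of your own. Each camera call takes 0.05 s, during which the arm holds its last target. There are 200 camera calls.

## Working session

There is one attempt and no reset: what is moved stays moved. The work goes in short steps, Python scripts to look and compute and a shell command to move; the robot and the scene stay as the last step left them, time stands still between calls to the robot, and variables do not carry over. Pictures are saved under pics/ and viewed, about 8 in all and at most 12, crops included, and the job is handed in when it is done.

```bash
ls; mkdir -p pics; python3 - <<'E'
from plant import robot
import cv2,numpy as np
s=robot.read_state()
for k,v in s.items(): print(k,np.round(v,4))
c=robot.read_camera("top")
np.savez("top.npz",**c)
cv2.imwrite("pics/top.png",c["image"][:,:,::-1])
print(c["camera_matrix"],c["D"],c["R"],c["t"])
E
```

```text
pics
time 0.0
joints [-1.2975  0.4267  0.0739  1.6066 -0.0341  1.1108 -0.0671]
dq [ 0.0012  0.0001  0.0012 -0.0019 -0.0004  0.0005 -0.0001]
joint_efforts [-2.00000e-04 -9.49817e+01  3.76100e+00 -4.63541e+01  1.92000e-02
  9.50000e-03 -1.00000e-04]
eef_pos [0.2769 0.6154 0.404 ]
ee_rot [-6.5930e-01 -3.0715e+00  2.0000e-03]
wrist_force [-0.4376 -0.8431  0.41  ]
torque [0.005  0.0006 0.0352]
opening 0.9997
[[402.89032114   0.         319.80808643]
 [  0.         402.89032114 193.62084734]
 [  0.           0.           1.        ]] [-0.00193183  0.          0.          0.          0.        ] [[ 0.05479436 -0.99849147  0.00351705]
 [-0.96979188 -0.05405727 -0.23786872]
 [ 0.23770001  0.00962306 -0.97129095]] [0.04867697 0.54018156 1.01641955]
```

View pics/top.png

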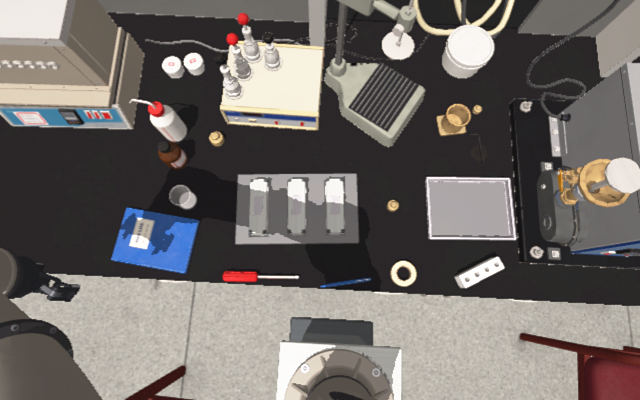

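The top view shows the grey rack at about (297,208) with cases at (259,207), (297,206) and (335,206). The tray is at (470,208), weight_2 at (393,205), the tape at (403,273), the beaker at (182,196), and the arm is off to the left.

```bash
python3 - <<'E'
import numpy as np,cv2
c=np.load("top.npz");K,D,R,t=[c[k] for k in("camera_matrix","D","R","t")]
d=c["depth"];v,u=np.mgrid[:400,:640]
p=cv2.undistortPoints(np.stack([u,v],-1).reshape(-1,1,2).astype(float),K,D).reshape(400,640,2)
X=(np.dstack([p*d[...,None],d])-t)@R
def box(m,n):
    m=m.astype(np.uint8)
    nl,l,st,ce=cv2.connectedComponentsWithStats(m)
    for i in range(1,nl):
        if st[i,4]<60: continue
        P=X[l==i]; r=cv2.minAreaRect((P[:,:2]*1000).astype(np.float32))
        print(n,st[i,:4],st[i,4],"c",np.round(r[0]),"size",np.round(r[1]),"ang %.1f"%r[2],"z med %.4f max %.4f"%(np.median(P[:,2]),P[:,2].max()))
z=X[...,2]; roi=(u>150)&(u<530)&(v>120)&(v<300)
print("bench z",np.median(z[roi]))
box(roi&(z>.04)&(z<.06)&(u>230)&(u<365)&(v>170)&(v<250),"case")
box(roi&(z>.010)&(z<.06)&(u>228)&(u<365)&(v>165)&(v<250),"rack")
box(roi&(z>.012)&(z<.035)&(u>420)&(v>170)&(v<245),"tray")
box(roi&(z>.006)&(u>375)&(u<420)&(v>185)&(v<225),"w2")
box(roi&(z>.006)&(u>375)&(u<430)&(v>255),"tape")
box(roi&(z>.012)&(u>150)&(u<222)&(v<215),"left")
E
```

```text
bench z 0.001854960036805668
case [248 179  20  55] 971 c [498. 244.] size [150.  49.] ang 4.0 z med 0.0527 max 0.0589
case [287 179  19  55] 941 c [504. 141.] size [149.  49.] ang 3.6 z med 0.0527 max 0.0592
case [326 178  19  55] 953 c [512.  36.] size [150.  49.] ang 3.1 z med 0.0524 max 0.0581
rack [235 173 124  71] 8043 c [506. 142.] size [198. 337.] ang 3.8 z med 0.0204 max 0.0592
tray [513 171   9  74] 241 c [ 540. -468.] size [209.   5.] ang 0.1 z med 0.0245 max 0.0350
tray [426 177  90  63] 810 c [ 532. -339.] size [178. 238.] ang 2.6 z med 0.0236 max 0.0298
w2 [387 200  11  11] 100 c [ 527. -124.] size [29. 28.] ang 0.3 z med 0.0198 max 0.0319
tape [391 261  25  25] 360 c [329. -58.] size [ 64. 263.] ang 7.7 z med 0.0176 max 1.1156
left [151 121  35  20] 484 c [512. 283.] size [630.  63.] ang 48.5 z med 0.0734 max 1.1156
left [209 131  13  15] 147 c [698. 389.] size [35. 39.] ang 85.0 z med 0.0261 max 0.0436
left [157 141  30  28] 598 c [450. 300.] size [572.  59.] ang 47.8 z med 0.0805 max 1.1156
left [169 185  27  24] 369 c [393. 280.] size [477.  54.] ang 55.4 z med 0.0486 max 1.1156
```

```bash
python3 -m pendant '[[-355,-247,60,0,0,-28],[-355,-247,60,0,0,-28],[-355,-247,60,0,0,-28],[-355,-247,60,0,0,-28],[-355,-247,60,0,0,-28],[-355,-247,60,0,0,-28],[-355,-247,60,0,0,-28],[-355,-247,60,0,0,-28],[-355,-247,60,0,0,-28],[-355,-247,60,0,0,-28],[-355,-247,60,0,0,-28],[-355,-247,60,0,0,-28],[-355,-247,60,0,0,-28]]' 1 60
cat > h.py <<'E'
from plant import robot
import numpy as np,cv2
from scipy.spatial.transform import Rotation as Ro
def st(tag=""):
    s=robot.read_state();R=Ro.from_rotvec(s["ee_rot"])
    F=R.inv().apply(s["wrist_force"]);M=R.inv().apply(s["torque"])
    print(tag,"t %.2f"%s["time"],"p",np.round(np.array(s["eef_pos"])*1000,1),"y-ang %.2f"%np.degrees(np.arctan2(*R.as_matrix()[1::-1,1])),
      "tilt %.2f"%np.degrees(np.arccos(-R.as_matrix()[2,2])),"Ft",np.round(F,2),"Mt",np.round(M,3),"op %.3f"%s["opening"])
    return s,R
E
python3 - <<'E'
from h import *
s,R=st()
c=robot.read_camera("wrist");cv2.imwrite("pics/w1.png",c["image"][:,:,::-1]);print(c["tool_from_camera"].round(3))
np.savez("w1.npz",p=s["eef_pos"],R=R.as_matrix(),**c)
E
```

```text
time: 1.13
eef_pos: [0.4998, 0.2433, 0.3443]
ee_rot: [0.099, -3.139, 0.001]
wrist_force: [-1.7, 1.8, -1.2]
opening: 0.999
 t 1.13 p [499.8 243.3 344.3] y-ang 93.62 tilt 0.06 Ft [1.55 1.92 1.18] Mt [-0.06   0.079 -0.032] op 0.999
[[ 0.    -0.957 -0.29   0.074]
 [ 1.     0.    -0.001 -0.001]
 [ 0.001 -0.29   0.957  0.032]
 [ 0.     0.     0.     1.   ]]
```

View pics/w1.png

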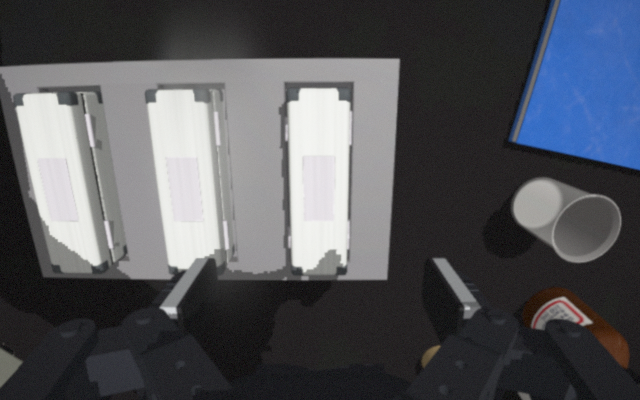

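Wrist view: case A is centred at about (320,180) and the rack edges are parallel to the picture. The fingers are clear of the beaker (565,220) and the bottle (575,320).

```bash
python3 - <<'E'
import numpy as np,cv2
c=np.load("w1.npz");K,D,T=[c[k] for k in("camera_matrix","D","tool_from_camera")]
d=c["depth"];v,u=np.mgrid[:400,:640]
p=cv2.undistortPoints(np.stack([u,v],-1).reshape(-1,1,2).astype(float),K,D).reshape(400,640,2)
X=(np.dstack([p*d[...,None],d])@T[:3,:3].T+T[:3,3])@c["R"].T+c["p"]
z=X[...,2]
print("rack z",np.median(z[100:250,365:385]))
m=((z>.046)&(z<.058)&(u<380)&(d>0)&(v<285)).astype(np.uint8)
n,l,s,_=cv2.connectedComponentsWithStats(m)
for i in range(1,n):
    if s[i,4]<1500: continue
    P=X[l==i];r=cv2.minAreaRect((P[:,:2]*1000).astype(np.float32));print(s[i],np.round(r[0],1),np.round(r[1],1),round(r[2],2),np.median(P[:,2]).round(4))
E
```

```text
rack z 0.01721279673250925
[  287    87    64   188 11039] [497.2 240.6] [150.2  46.4] 3.64 0.0513
[  145    89    80   187 10456] [504.4 137.5] [150.5  46.8] 3.52 0.0514
[   13    91    94   183 10171] [511.2  33.9] [150.9  47.9] 3.73 0.0515
```

```bash
python3 -m pendant '[[3,-2,40,0,0,0],[3,-2,80,0,0,0],[3,-2,115,0,0,0],[3,-2,135,0,0,0],[3,-2,149,0,0,0],[3,-2,149,0,0,0],[3,-2,149,0,0,0]]'
python3 -c "from h import *;st()"
python3 -m pendant '[[0,0,0,0,0,0],[0,0,0,0,0,0],[0,0,0,0,0,0],[0,0,0,0,0,0],[0,0,0,0,0,0],[0,0,0,0,0,0],[0,0,0,0,0,0],[0,0,0,0,0,0]]' 0 70
python3 -c "from h import *;st()"
```

```text
time: 1.77
eef_pos: [0.4959, 0.2434, 0.1954]
ee_rot: [0.106, -3.138, 0.001]
wrist_force: [0.2, -0.4, 1.0]
opening: 0.998
 t 1.77 p [495.9 243.4 195.4] y-ang 93.87 tilt 0.08 Ft [-0.18 -0.37 -1.01] Mt [ 0.019 -0.048 -0.055] op 0.998
time: 2.43
eef_pos: [0.4968, 0.2426, 0.197]
ee_rot: [-0.103, 3.139, 0.002]
wrist_force: [-2.9, -1.1, 13.9]
opening: 0.526
 t 2.43 p [496.8 242.6 197. ] y-ang 93.77 tilt 0.09 Ft [  2.91  -0.94 -13.89] Mt [0.35  0.699 0.016] op 0.526
```

```bash
python3 -m pendant '[[0,0,-10,0,0,0],[0,0,-35,0,0,0],[0,0,-75,0,0,0],[0,0,-115,0,0,0],[0,0,-140,0,0,0],[0,0,-150,0,0,0],[0,0,-150,0,0,0],[0,0,-150,0,0,0],[0,0,-150,0,0,0],[0,0,-150,0,0,0],[0,0,-150,0,0,0]]'
python3 -c "from h import *;st('lift')"
python3 -m pendant '[[-19,0,1,0,7,0],[-37,0,5,0,14,0],[-53,0,9,0,20,0],[-53,0,9,0,20,0],[-53,0,9,0,20,0],[-53,0,9,0,20,0],[-53,0,9,0,20,0],[-53,0,9,0,20,0],[-53,0,9,0,20,0],[-53,0,9,0,20,0],[-53,0,9,0,20,0],[-53,0,9,0,20,0]]'
python3 -c "from h import *;st('tip+')"
python3 -m pendant '[[19,0,-4,0,-7,0],[36,0,-10,0,-14,0],[53,0,-18,0,-20,0],[53,0,-18,0,-20,0],[53,0,-18,0,-20,0],[53,0,-18,0,-20,0],[53,0,-18,0,-20,0],[53,0,-18,0,-20,0],[53,0,-18,0,-20,0],[53,0,-18,0,-20,0]]'
python3 -c "from h import *;st('level')"
```

```text
time: 3.35
eef_pos: [0.4962, 0.2423, 0.3442]
ee_rot: [0.103, -3.138, 0.002]
wrist_force: [-0.2, -0.6, -4.2]
opening: 0.527
lift t 3.35 p [496.2 242.3 344.2] y-ang 93.77 tilt 0.15 Ft [ 0.23 -0.63  4.24] Mt [-0.067 -0.03  -0.009] op 0.527
time: 4.35
eef_pos: [0.5492, 0.246, 0.3369]
ee_rot: [0.092, -2.792, 0.016]
wrist_force: [0.5, -1.3, -5.2]
opening: 0.523
tip+ t 4.35 p [549.2 246.  336.9] y-ang 93.78 tilt 19.97 Ft [-2.12 -1.37  4.75] Mt [-0.007 -0.607 -0.001] op 0.523
time: 5.18
eef_pos: [0.5062, 0.2429, 0.3711]
ee_rot: [0.103, -3.139, 0.001]
wrist_force: [0.3, -0.1, -4.1]
opening: 0.522
level t 5.18 p [506.2 242.9 371.1] y-ang 93.74 tilt 0.09 Ft [-0.25 -0.15  4.09] Mt [ 0.023  0.036 -0.018] op 0.522
```

```bash
cat >> h.py <<'E'
def avg(tag,n=8):
    A=[]
    for i in range(n):
        robot.read_camera("side");s=robot.read_state();R=Ro.from_rotvec(s["ee_rot"])
        A.append(np.r_[R.inv().apply(s["wrist_force"]),R.inv().apply(s["torque"])])
    A=np.array(A);print(tag,"t %.2f"%s["time"],"p",np.round(np.array(s["eef_pos"])*1000,1),"F M",A.mean(0).round(3),"sem",(A.std(0)/n**.5).round(3),"op %.3f"%s["opening"])
E
python3 -c "from h import *;avg('level after +')"
python3 -m pendant '[[19,0,1,0,-7,0],[37,0,5,0,-14,0],[53,0,9,0,-20,0],[53,0,9,0,-20,0],[53,0,9,0,-20,0],[53,0,9,0,-20,0],[53,0,9,0,-20,0],[53,0,9,0,-20,0],[53,0,9,0,-20,0],[53,0,9,0,-20,0],[53,0,9,0,-20,0]]'
python3 -c "from h import *;avg('tip-',4)"
python3 -m pendant '[[-19,0,1,0,7,0],[-37,0,5,0,14,0],[-53,0,9,0,20,0],[-53,0,9,0,20,0],[-53,0,9,0,20,0],[-53,0,9,0,20,0],[-53,0,9,0,20,0],[-53,0,9,0,20,0]]'
python3 -c "from h import *;st();avg('level after -')"
```

```text
level after + t 5.58 p [505.8 243.  371.8] F M [ 0.327  0.057  3.643  0.     0.082 -0.006] sem [0.08  0.197 0.078 0.006 0.01  0.01 ] op 0.532
time: 6.5
eef_pos: [0.4532, 0.2394, 0.3627]
ee_rot: [-0.091, 2.792, 0.016]
wrist_force: [0.1, -0.3, -4.3]
opening: 0.522
tip- t 6.70 p [453.  239.5 362.7] F M [ 0.809  0.14   3.01  -0.008  0.6    0.009] sem [0.359 0.181 0.272 0.013 0.022 0.012] op 0.526
time: 7.37
eef_pos: [0.5047, 0.2432, 0.3725]
ee_rot: [-0.105, 3.139, 0.0]
wrist_force: [0.0, 0.4, -3.4]
opening: 0.524
 t 7.37 p [504.7 243.2 372.5] y-ang 93.83 tilt 0.06 Ft [-0.02  0.36  3.39] Mt [-0.064 -0.045 -0.015] op 0.524
level after - t 7.77 p [505.6 243.1 372.5] F M [ 0.241 -0.007  3.859 -0.013 -0.077  0.008] sem [0.126 0.166 0.252 0.005 0.008 0.008] op 0.524
```

The balance shifted by 0.159 N m between tips. A ball running end to end should give 0.170, and a clamped one about 0. I'll repeat the test with the tips in reverse order before I rely on it.

```bash
python3 -m pendant '[[-19,0,1,0,7,0],[-37,0,5,0,14,0],[-53,0,9,0,20,0],[-53,0,9,0,20,0],[-53,0,9,0,20,0],[-53,0,9,0,20,0],[-53,0,9,0,20,0],[-53,0,9,0,20,0],[-53,0,9,0,20,0],[-53,0,9,0,20,0],[-53,0,9,0,20,0]]' >/dev/null
python3 -m pendant '[[19,0,1,0,-7,0],[37,0,5,0,-14,0],[53,0,9,0,-20,0],[53,0,9,0,-20,0],[53,0,9,0,-20,0],[53,0,9,0,-20,0],[53,0,9,0,-20,0],[53,0,9,0,-20,0]]' >/dev/null
python3 -c "from h import *;avg('level after +')"
python3 -m pendant '[[19,0,1,0,-7,0],[37,0,5,0,-14,0],[53,0,9,0,-20,0],[53,0,9,0,-20,0],[53,0,9,0,-20,0],[53,0,9,0,-20,0],[53,0,9,0,-20,0],[53,0,9,0,-20,0],[53,0,9,0,-20,0],[53,0,9,0,-20,0],[53,0,9,0,-20,0]]'>/dev/null
python3 -m pendant '[[-19,0,1,0,7,0],[-37,0,5,0,14,0],[-53,0,9,0,20,0],[-53,0,9,0,20,0],[-53,0,9,0,20,0],[-53,0,9,0,20,0],[-53,0,9,0,20,0],[-53,0,9,0,20,0]]'>/dev/null
python3 -c "from h import *;avg('level after -');st()
c=robot.read_camera('side');cv2.imwrite('pics/side1.png',c['image'][:,:,::-1])"
```

```text
level after + t 9.75 p [505.9 243.  373. ] F M [-0.47   0.075  3.685  0.006  0.062 -0.017] sem [0.247 0.137 0.183 0.004 0.008 0.007] op 0.527
level after - t 11.73 p [505.6 243.1 373.8] F M [ 0.086 -0.17   3.653 -0.007 -0.066 -0.   ] sem [0.148 0.109 0.153 0.007 0.006 0.008] op 0.524
 t 11.73 p [505.6 243.1 373.8] y-ang 93.78 tilt 0.01 Ft [ 0.15 -0.11  3.99] Mt [-0.032 -0.081 -0.032] op 0.524
```

View pics/side1.png

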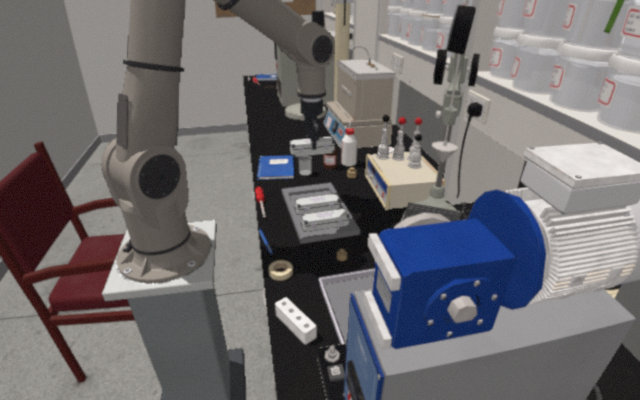

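Case A (the +y bay) flips its balance both times: +0.08/−0.08, then +0.06/−0.07 N m. A clamped ball would hold one constant offset, so this is the loose one. The side view shows it held level at (312,147), with the other two still in their bays at (318,200) and (325,218). Now I'll carry it to the tray.

```bash
python3 -m pendant '[[0,-8,0,0,0,0],[1,-28,0,0,0,0],[1,-58,0,0,0,0],[2,-93,1,0,0,0],[3,-131,1,0,0,0],[4,-170,2,0,0,0],[5,-210,2,0,0,0],[5,-250,2,0,0,0],[6,-290,3,0,0,0],[7,-330,3,0,0,0],[8,-370,4,0,0,0],[9,-410,4,0,0,0],[10,-450,4,0,0,0],[10,-487,5,0,0,0],[11,-520,5,0,0,0],[12,-547,5,0,0,0],[12,-566,5,0,0,0],[13,-577,5,0,0,0],[13,-582,5,0,0,0],[13,-582,5,0,0,0]]'
python3 - <<'E'
from h import *
s,R=st()
avg("hold",4)
c=robot.read_camera("top");np.savez("top2.npz",**c);cv2.imwrite("pics/top2.png",c["image"][:,:,::-1])
K,D,Rc,t=[c[k] for k in("camera_matrix","D","R","t")]
# held case expected pixel, and tray image centre -> ray on z=0.02
g=np.array(s["eef_pos"])+R.apply([0,0,.165]);print("case centre est",g.round(3))
p=cv2.undistortPoints(np.array([[[470.5,208.]]]),K,D)[0,0];r=Rc.T@[*p,1];o=-Rc.T@t
print("tray",(o+r*(.025-o[2])/r[2]).round(3))
E
```

```text
time: 13.45
eef_pos: [0.5306, -0.3392, 0.3686]
ee_rot: [0.102, -3.139, 0.0]
wrist_force: [0.6, 0.2, -3.7]
opening: 0.525
 t 13.45 p [ 530.6 -339.2  368.6] y-ang 93.71 tilt 0.03 Ft [-0.66  0.17  3.69] Mt [-0.048 -0.016 -0.005] op 0.525
hold t 13.65 p [ 531.4 -337.2  368.8] F M [-0.471  0.215  3.611 -0.021 -0.08  -0.006] sem [0.303 0.283 0.253 0.013 0.004 0.024] op 0.528
case centre est [ 0.531 -0.339  0.204]
tray [ 0.529 -0.34   0.025]
```

View pics/top2.png

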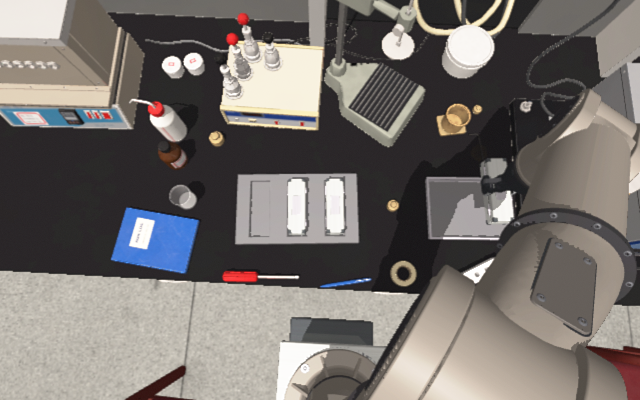

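The top view shows the held case at about (495,192), parallax-shifted, over the tray. The left bay is empty, the other two cases are in place at (297,206) and (335,206), and the bystanders haven't moved. I'll settle, then do one numeric check of position and level before handing in.

```bash
python3 -m pendant '[[0,0,0,0,0,0],[0,0,0,0,0,0],[0,0,0,0,0,0],[0,0,0,0,0,0],[0,0,0,0,0,0],[0,0,0,0,0,0]]'
python3 - <<'E'
from h import *
s,_=st();print("dq",np.abs(s["dq"]).max())
c=robot.read_camera("top");K,D,R,t=[c[k] for k in("camera_matrix","D","R","t")];d=c["depth"];v,u=np.mgrid[:400,:640]
p=cv2.undistortPoints(np.stack([u,v],-1).reshape(-1,1,2).astype(float),K,D).reshape(400,640,2)
X=(np.dstack([p*d[...,None],d])-t)@R;z=X[...,2]
def rect(m,n):
    P=X[m];r=cv2.minAreaRect((P[:,:2]*1000).astype(np.float32));print(n,m.sum(),np.round(r[0]),np.round(r[1]),round(r[2],1))
    return P
for a,b in((280,313),(318,352)): rect((z>.04)&(z<.06)&(u>a)&(u<b)&(v>172)&(v<242),"bay")
P=rect((z>.215)&(z<.245)&(u>470)&(u<520)&(v>150)&(v<232)&(c["image"].min(2)>90),"held top")
k=np.linalg.lstsq(np.c_[P[:,:2]-P[:,:2].mean(0),np.ones(len(P))],P[:,2],rcond=None)[0];print("slope x,y, mean z",k.round(3))
E
```

```text
time: 14.2
eef_pos: [0.531, -0.3386, 0.3688]
ee_rot: [0.103, -3.14, 0.0]
wrist_force: [-0.2, -0.1, -3.7]
opening: 0.524
 t 14.20 p [ 531.  -338.6  368.8] y-ang 93.77 tilt 0.00 Ft [ 0.25 -0.12  3.75] Mt [-0.006 -0.068  0.03 ] op 0.524
dq 0.0017807470517230087
bay 935 [504. 141.] [149.  49.] 3.7
bay 951 [512.  36.] [150.  49.] 3.1
held top 936 [ 531. -333.] [149.  57.] 8.3
slope x,y, mean z [ 0.002 -0.037  0.223]
```

```bash
python3 -c "from plant import robot;robot.job_done()"
```

```text
the job is handed in; nothing more can be done
```

I handed the job in at about 14 s, with the rattling case held still and level over the middle of the tray. It came from the +y bay.

- **Finding the loose ball:** I lifted that case and tipped it ±20° end to end, twice. At level, its balance flipped between about +0.07 and −0.07 N m. The two swings were 0.159 and 0.128 N m, against 0.170 expected for a free ball. The second is clearly low, but a clamped ball would have shown no change. Because the first case tested was the loose one, I never lifted the other two, so there was no quiet case to compare with.
- **Held case:** The gripper reading and the picture put its centre at about (0.531, −0.339, 0.20) m, or (0.531, −0.333) from the camera alone. The tray centre is at about (0.53, −0.34) m. The camera showed a slope of up to 0.037 rad, partly noise, and the arm was still with the grip set to 70 N.
- **Other cases and bystanders:** The two other cases measured the same to the millimetre as at the start. The bystanders look unmoved in the top view, though I judged that by eye only.

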